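# Turn the socket row round for reassembly

### The job

The four impact sockets on the aluminium clip rail stand in the order in which they were used to strip a hub, the first at the rail's white end. Set them up for putting the hub back together: move them to the grey stud rail in the reverse order, so that the one nearest the white end of the clip rail comes farthest from the white end of the stud rail and so on, each pushed fully home, upright, over its own stud.

Things in the scene. Friction and masses are not known exactly. Their poses are not given: they have to be found in the camera images.
- red_socket: Black impact socket with a red sleeve: upright loose cylinder, diameter 32 mm, height 62 mm, about 0.3 kg, hexagon mouth up, drive end down. Origin: centre of its underside; z up. Below it has a drive hole 18 mm across, 27 mm deep, that drops over a stud with 2.5 mm of play all round; its yaw does not matter. Grip it anywhere round the outside.
- yellow_socket: Black impact socket with a yellow sleeve: upright loose cylinder, diameter 34.5 mm, height 66 mm, about 0.36 kg, hexagon mouth up, drive end down. Origin: centre of its underside; z up. Below it has a drive hole 18 mm across, 27 mm deep, that drops over a stud with 2.5 mm of play all round; its yaw does not matter. Grip it anywhere round the outside.
- green_socket: Black impact socket with a green sleeve: upright loose cylinder, diameter 37 mm, height 70 mm, about 0.42 kg, hexagon mouth up, drive end down. Origin: centre of its underside; z up. Below it has a drive hole 18 mm across, 27 mm deep, that drops over a stud with 2.5 mm of play all round; its yaw does not matter. Grip it anywhere round the outside.
- blue_socket: Black impact socket with a blue sleeve: upright loose cylinder, diameter 40 mm, height 74 mm, about 0.5 kg, hexagon mouth up, drive end down. Origin: centre of its underside; z up. Below it has a drive hole 18 mm across, 27 mm deep, that drops over a stud with 2.5 mm of play all round; its yaw does not matter. Grip it anywhere round the outside.
- red_clip: Flat red plastic clip fixed on the clip rail, 38 mm along it and 70 mm across it with thumb tabs; at the start it carries the red socket. Origin: under its centre, at worktop level; axes as the clip rail's. The socket sits on its top, 20 mm above the origin, over a round stud 13 mm thick and 24 mm tall above that.
- yellow_clip: Flat yellow plastic clip fixed on the clip rail, 38 mm along it and 70 mm across it with thumb tabs; at the start it carries the yellow socket. Origin: under its centre, at worktop level; axes as the clip rail's. The socket sits on its top, 20 mm above the origin, over a round stud 13 mm thick and 24 mm tall above that.
- green_clip: Flat green plastic clip fixed on the clip rail, 38 mm along it and 70 mm across it with thumb tabs; at the start it carries the green socket. Origin: under its centre, at worktop level; axes as the clip rail's. The socket sits on its top, 20 mm above the origin, over a round stud 13 mm thick and 24 mm tall above that.
- blue_clip: Flat blue plastic clip fixed on the clip rail, 38 mm along it and 70 mm across it with thumb tabs; at the start it carries the blue socket. Origin: under its centre, at worktop level; axes as the clip rail's. The socket sits on its top, 20 mm above the origin, over a round stud 13 mm thick and 24 mm tall above that.
- clip_rail: Low aluminium channel, 38 mm wide, 16 mm high, fixed to the worktop, carrying the four coloured clips in a row. Origin: centre of its underside, on the worktop. x along it: white cap at +x (to 103 mm), black cap at -x (to 96 mm); y across, z up. Clip places from the white end: x = +69, +23, -23, -69 mm, y = 0; which clip is where varies.
- stud_rail: Low grey bar, 54 mm wide, fixed, with four bright steel studs. Origin: centre of its underside, on the worktop. x along it: white cap at +x (to 103 mm), black cap at -x (to 96 mm); y across, z up. Studs from the white end: x = +69, +23, -23, -69 mm, y = 0; each 13 mm thick, 24 mm tall, coned to a 4 mm tip, on a 43 mm round black seat 20 mm above the origin; a socket fully home sits on it.
Mind the look-alikes: they are no part of the job. What is shaped like the blue_socket but pink is not meant.

How it is judged:
By the outcome, as a careful person would: the job done as asked, in the order asked, and still so for the second after the job is handed in, with the robot touching nothing.
It also fails if it takes over 106 s, if anything falls off the work surface, if the arm or the gripper's body presses on something with over 40 N, if the wrist force passes 120 N, or if a joint passes its speed limit or range.

### The arm

A 6-joint arm with a two-finger parallel gripper is mounted at the origin on a cart in front of the work surface, level with it; the furniture and walls round the work are solid. World frame = base frame: x ahead of the robot, y to its left, z up, the work surface at z = 0. Lengths are in m, angles in rad, forces in N, time in s.
With the tool pointing down it reaches from about 0.325 to 0.775 m from the base axis. Payload 9.3 kg.
Tool frame: the origin (TCP) lies midway between the tips of the shut fingers; the grasp point (between the pads) lies 19 mm behind it; z points along the fingers, y is the line along which they close (so a half turn about z gives the same grasp; the last joint's range is limited). The gripper opens to 85 mm and grips with 20 to 120 N. Pads are 22 mm wide; open, the fingers measure 114 mm over their backs; the gripper's body (76 mm by 85 mm) begins 54 mm behind the grasp point. The pads swing forward as they close: fully open they stand 13 mm farther back than shut.
Start: joints at [-1.314, 0.259, 0.021, 1.334, 0, 1.418], TCP at [0.219, -0.504, 0.231] pointing down, gripper open.
Joint ranges: [-3.04, 3.04], [-0.91, 1.82], [-1.04, 1.36], [-1.92, 1.95], [-1.52, 1.45], [-3.14, 3.14]. Speed limits (rad/s): [2.22, 2.22, 2.79, 3.14, 3.14, 3.14].

### API

Orientations are given as a unit quaternion [x, y, z, w].
In Python, from cell import robot, optics gives the robot as it stands.
- The arm moves only by the tool servo_tool, never from a script. Its arguments are lists of equal length, an entry for each row: "gripper": the opening, from -1 (shut) to 1 (fully open); "delta_pos": the shift along the world's x, y, z in m, a list of three; "twist": the turn about the world's z in degrees. In form: {"gripper": [gripper, ...], "delta_pos": [[dx, dy, dz], ...], "twist": [twist, ...]}. A call has 1 to 12 rows; each row shifts and turns the commanded pose from where the row before left it; what a row does not reach is not made up. A row lasts 1/8 s, in which the tool goes at most 62.5 mm and 10.7 degrees, less where a joint would pass 70% of its speed; a pose out of reach is approached as far as the arm can. A call is refused whole if a number of a shift passes 0.0625 or a number of a turn 10.7, either way. A call with a gripper value outside its range is refused whole. The fingers move at their own pace and stop on an object; the grip force is fixed at half the most. Time passes only in rows, so rows that do not move let the fingers close. It gives the time, the measured TCP pose, the force, the opening and the grip force at its end, in the units of the state.
- robot.observe(): the state, without advancing time (a new reading comes with each control period).
- optics.camera(name): name is "side" or "top" or "wrist"; returns a dict with "color" (480x640x3 uint8, red, green, blue), "vfov" (degrees; the focal length in pixels is half the picture's height over the tangent of half this angle, whatever the lens; pixels are square), "cx", "cy" (the principal point, pixels), "pose" (4x4, takes a point from camera to world coordinates); the wrist camera has in their place "mount" (4x4, takes a point from camera to tool coordinates, whose origin is the TCP and whose axes are the flange's). Camera axes: x right, y up, looking along -z (the intrinsics and any distortion apply to the point x, -y, -z); pixel columns grow to the right and rows downward; lengths in m; the calibration is good to about 2 mm. A picture is of the moment at which its call begins: read the wrist's pose just before it. There is no depth.
- robot.hand_in(): hands the job in; it is judged then, once.
The state is a dict: "t": time; "joints": joint angles; "qvel": joint speeds; "joint_torque": joint torques, N m; "eef_pos": TCP position; "orientation": TCP orientation; "contact_force": force on the tool from outside, world axes, zero at the start; "ft_torque": the same for the moment, N m; "width": opening from 0.0 (shut) to 1.0 (fully open); "grip_force": force on a finger pad.
Only numpy, scipy, OpenCV 4.12 (cv2) and the standard library are available. Lean on these libraries where they do the work, as an engineer would, in place of code of your own. Each camera call takes 0.05 s, during which the arm holds its last target. There are 200 camera calls.

## Working session

There is one attempt and no reset: what is moved stays moved. The work goes in short steps, Python scripts to look and compute and a tool call to move; the robot and the scene stay as the last step left them, time stands still between calls to the robot, and variables do not carry over. Pictures are saved under pics/ and viewed, at most 14 in all, crops included, and the job is handed in when it is done.

Besides the shell and the picture viewer there is one more tool, called after "Request:" as name(argument=value, ...), one argument or row to a line, values as JSON. servo_tool: Moves the arm, as the interface text tells. Its arguments: {"type":"object","properties":{"gripper":{"type":"array"},"delta_pos":{"type":"array"},"twist":{"type":"array"}},"required":["gripper","delta_pos","twist"]}

```bash
mkdir -p pics
python3 - <<'E'
from cell import robot, optics
import cv2,pickle
s=robot.observe();print({k:s[k] for k in('t','eef_pos','orientation','width','contact_force')})
d={}
for n in('side','top'):
    c=optics.camera(n);d[n]=c;cv2.imwrite(f'pics/{n}0.png',c['color'][:,:,::-1])
    print(n,[(k,v) for k,v in c.items() if k!='color'])
pickle.dump(d,open('c0.pkl','wb'))
E
```

```text
{'t': 0.0, 'eef_pos': array([ 0.21907392, -0.50420132,  0.23066237]), 'orientation': array([ 9.79080969e-01,  2.03469959e-01, -4.16467681e-05, -6.55867053e-04]), 'width': 0.9990095087735466, 'contact_force': array([ 0.47863455, -0.96607324, -0.54261478])}
side [('vfov', 45.240826402278515), ('cx', 327.76142917813314), ('cy', 245.1551821426232), ('pose', array([[-0.95254412,  0.1325866 , -0.27400818,  0.31566729],
       [-0.30420612, -0.38246376,  0.87245636,  0.77476479],
       [ 0.01087782,  0.91440815,  0.40464726,  0.39817661],
       [ 0.        ,  0.        ,  0.        ,  1.        ]]))]
top [('vfov', 44.30772023895098), ('cx', 324.1708161575793), ('cy', 239.43003615374874), ('pose', array([[ 0.02682709,  0.97989658, -0.19769423,  0.35731625],
       [-0.99959644,  0.02814422,  0.00385523,  0.02525277],
       [ 0.00934168,  0.19751102,  0.98025615,  0.89746796],
       [ 0.        ,  0.        ,  0.        ,  1.        ]]))]
```

View pics/side0.png

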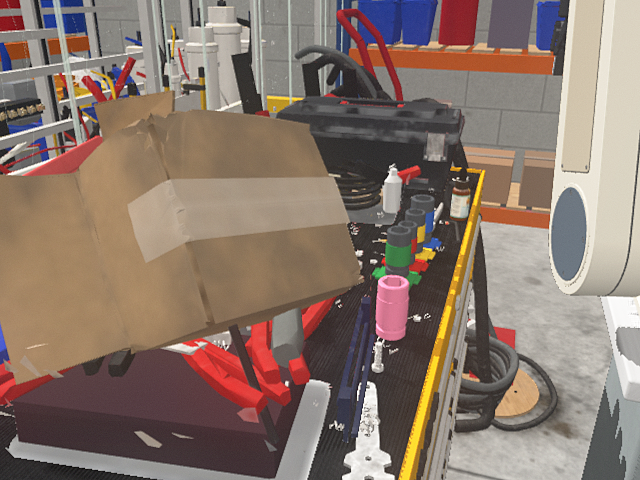

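View pics/top0.png

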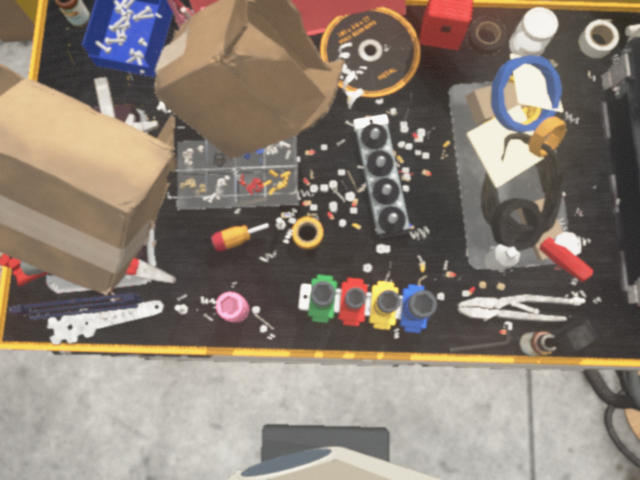

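The side picture shows the pink look-alike at (392,308) in front of the clip-rail sockets (green 400,245 to blue 428,215). In the top picture the clip rail runs from (303,297), its white end, through green (323,297), red (352,300), yellow (384,303) and blue (420,305). The stud rail runs (370,120) to (392,230). Pink (232,307) is not meant. Next is a close crop to check the ends.

Run:
```python
import cv2
i=cv2.imread('pics/top0.png')[100:345,210:460]
cv2.imwrite('pics/crop0.png',cv2.resize(i,None,fx=2.4,fy=2.4,interpolation=cv2.INTER_CUBIC))
```

```text
(no output)
```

View pics/crop0.png

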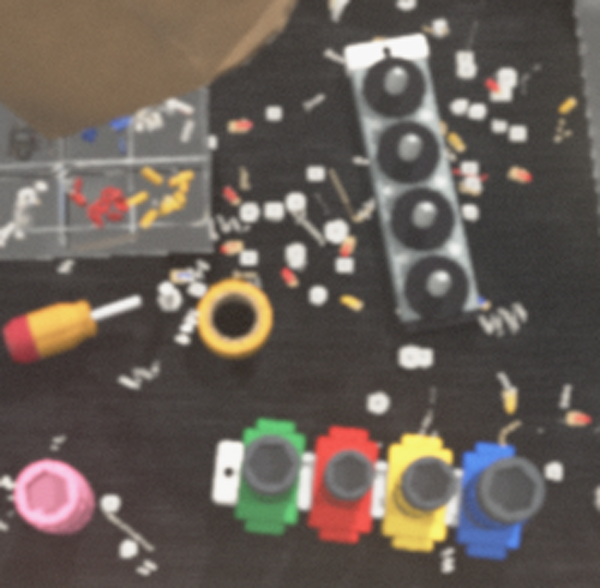

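The crop shows the clip rail's white cap at the left, then green, red, yellow and blue. The stud rail's white cap is at the top (crop 387,50), with seats at crop (393,86), (408,151), (422,217) and (437,286). So green goes to the near stud, then red, yellow, and blue at the white end.

```bash
cat > h.py <<'E'
import numpy as np
def ray(c,u,v,T=None):
    T=c['pose'] if T is None else T
    f=240/np.tan(np.radians(c['vfov']/2)); d=T[:3,:3]@np.array([(u-c['cx'])/f,-(v-c['cy'])/f,-1.])
    return T[:3,3],d/np.linalg.norm(d)
def onz(c,u,v,z,T=None):
    o,d=ray(c,u,v,T); return o+d*(z-o[2])/d[2]
def proj(c,p,T=None):
    T=c['pose'] if T is None else T
    f=240/np.tan(np.radians(c['vfov']/2)); q=np.linalg.inv(T)@np.r_[p,1.]
    return np.array([c['cx']-f*q[0]/q[2],c['cy']+f*q[1]/q[2]])
def fitrail(P):  # P: 4 points white->black ; returns centre, angle of +x
    P=np.asarray(P)[:,:2];s=np.array([.069,.023,-.023,-.069]);c=P.mean(0);d=(s@(P-c))/(s@s)
    a=np.arctan2(d[1],d[0]);r=P-c-np.outer(s,[np.cos(a),np.sin(a)])
    return c,np.degrees(a),np.hypot(*d),np.abs(r).max()
E
python3 - <<'E'
import pickle,numpy as np;from h import *
np.set_printoptions(precision=4,suppress=True)
D=pickle.load(open('c0.pkl','rb'));t=D['top'];s=D['side']
q=lambda u,v:(210+u/2.4,100+v/2.4)
S=[onz(t,*q(*p),.02) for p in[(393,86),(408,151),(422,217),(437,286)]]
C=[onz(t,*q(*p),z) for p,z in zip([(271,464),(349,475),(428,482),(510,489)],[.09,.082,.086,.094])]
print(np.array(S),fitrail(S));print(np.array(C),fitrail(C))
print('pink',onz(t,232,305,.074))
for h in(.1,.2,.3,.4):
    print(h,'top corner flap',onz(t,338,70,h),'bottom',onz(t,245,152,h),'box2 right',onz(t,172,150,h),onz(t,75,288,h), 'side',onz(s,358,282,h),onz(s,310,125,h) if h<.4 else '')
for p in C: print(proj(s,p))
for p in S: print('stud side',proj(s,p))
E
```

```text
[[ 0.703  -0.0518  0.02  ]
 [ 0.6586 -0.062   0.02  ]
 [ 0.6143 -0.0714  0.02  ]
 [ 0.5689 -0.0813  0.02  ]] (array([ 0.6362, -0.0666]), np.float64(12.348389204405905), np.float64(0.9936498491374299), np.float64(0.0006093647327112123))
[[ 0.4447  0.0218  0.09  ]
 [ 0.4405 -0.0234  0.082 ]
 [ 0.4373 -0.0686  0.086 ]
 [ 0.4338 -0.1143  0.094 ]] (array([ 0.4391, -0.0461]), np.float64(85.48754787694463), np.float64(0.9883508254027109), np.float64(0.0009000376687642725))
pink [0.4266 0.1478 0.074 ]
0.1 top corner flap [0.7719 0.0087 0.1   ] bottom [0.6416 0.138  0.1   ] box2 right [0.6414 0.2416 0.1   ] [0.4415 0.3571 0.1   ] side [0.4546 0.2178 0.1   ] [ 0.7764 -0.5376  0.1   ]
0.2 top corner flap [0.7199 0.0107 0.2   ] bottom [0.6059 0.1238 0.2   ] box2 right [0.6058 0.2145 0.2   ] [0.4309 0.3155 0.2   ] side [0.408  0.4046 0.2   ] [ 0.6219 -0.0974  0.2   ]
0.3 top corner flap [0.6679 0.0128 0.3   ] bottom [0.5703 0.1097 0.3   ] box2 right [0.5702 0.1873 0.3   ] [0.4204 0.2739 0.3   ] side [0.3614 0.5914 0.3   ] [0.4674 0.3427 0.3   ]
0.4 top corner flap [0.6159 0.0149 0.4   ] bottom [0.5346 0.0956 0.4   ] box2 right [0.5346 0.1602 0.4   ] [0.4098 0.2323 0.4   ] side [0.3148 0.7782 0.4   ] 
[400.2418 228.729 ]
[408.6078 223.214 ]
[416.0787 210.926 ]
[423.3904 197.1871]
stud side [256.3216 232.4151]
stud side [282.8552 233.5408]
stud side [309.3245 234.8438]
stud side [336.726  236.1394]
```

Request:
servo_tool(
  gripper=[1, 1, 1, 1, 1, 1, 1, 1, 1, 1, 1, 1],
  delta_pos=[
    [0.023, 0.037, 0.005],
    [0.023, 0.037, 0.005],
    [0.023, 0.037, 0.005],
    [0.023, 0.037, 0.005],
    [0.023, 0.037, 0.005],
    [0.023, 0.037, 0.005],
    [0.023, 0.037, 0.005],
    [0.023, 0.037, 0.005],
    [0.023, 0.037, 0.005],
    [0.023, 0.037, 0.005],
    [0.023, 0.037, 0.005],
    [0.023, 0.037, 0],
  ],
  twist=[5, 5, 5, 5, 5, 5, 5, 5, 5, 5, 5, 5],
)

```text
t: 1.6
eef_pos: [0.4958, -0.0591, 0.2864]
orientation: [0.745, 0.667, 0.0, 0.0]
contact_force: [0.3, -0.3, 0.2]
width: 0.999
grip_force: 0.0
```

Request:
servo_tool(
  gripper=[1, 1],
  delta_pos=[
    [0, 0, 0],
    [0, 0, 0],
  ],
  twist=[0, 0],
)

```text
t: 1.85
eef_pos: [0.4949, -0.0605, 0.2859]
orientation: [0.746, 0.666, -0.0, -0.0]
contact_force: [-0.8, -0.8, 1.5]
width: 0.998
grip_force: 0.0
```

```bash
cat >> h.py <<'E'
from scipy.spatial.transform import Rotation as R
def tool(s):
    T=np.eye(4);T[:3,:3]=R.from_quat(s['orientation']).as_matrix();T[:3,3]=s['eef_pos'];return T
def yaw(s):
    x=tool(s)[:3,0];return np.degrees(np.arctan2(x[1],x[0]))
def shot(n):
    from cell import robot,optics;import cv2,pickle
    s=robot.observe();c=optics.camera('wrist');c['pose']=tool(s)@c['mount']
    cv2.imwrite(f'pics/{n}.png',c['color'][:,:,::-1]);pickle.dump(c,open(f'{n}.pkl','wb'))
    print(s['t'],s['eef_pos'],yaw(s),s['joints'],s['width']);return c
E
python3 - <<'E'
from h import *
np.set_printoptions(precision=4,suppress=True)
c=shot('w1');print(c['mount'],c['vfov'],c['cx'],c['cy'])
E
```

```text
1.85 [ 0.4949 -0.0605  0.2859] 83.47958286218719 [-0.2899  0.1599  0.0303  1.4421 -0.0002  1.3947] 0.9975802346626609
[[ 0.0015  0.9644  0.2646  0.0665]
 [ 1.     -0.0018  0.0008  0.0006]
 [ 0.0013  0.2646 -0.9644 -0.1421]
 [ 0.      0.      0.      1.    ]] 63.94477500337279 326.198686013864 246.81944846022935
```

View pics/w1.png

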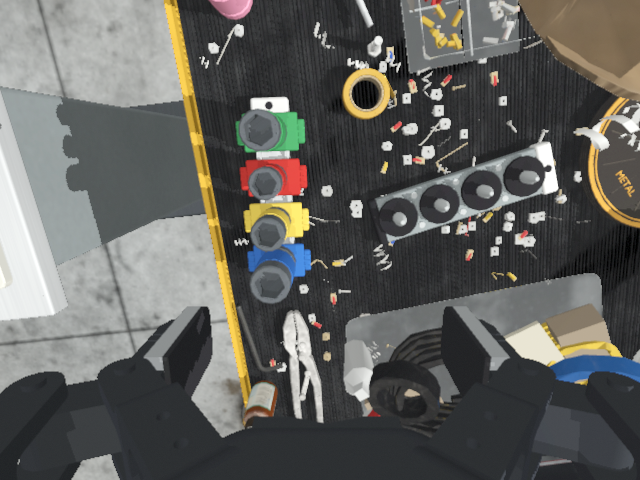

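The wrist view shows the clip rail with its white cap at top (269,104), mouths at green (263,130), red (267,182), yellow (269,233) and blue (272,280). Stud seats are at (525,177), (483,190), (441,204), (398,216), and the box corner is at upper right. I'll cross-check against the top camera.

Run:
```python
import pickle;from h import *
np.set_printoptions(precision=4,suppress=True)
t=pickle.load(open('c0.pkl','rb'))['top'];w=pickle.load(open('w1.pkl','rb'))
S=[onz(w,*p,.02) for p in[(525,177),(483,190),(441,204),(398,216)]]
C=[onz(w,*p,z) for p,z in zip([(263,130),(267,182),(269,233),(272,280)],[.09,.082,.086,.094])]
print(np.array(S),fitrail(S));print(np.array(C),fitrail(C))
for h in(.05,.1,.15,.2,.25):
    print(h,[onz(w,u,v,h)[:2] for u,v in[(522,10),(560,58),(612,95)]],[onz(t,u,v,h)[:2] for u,v in[(338,70),(313,98),(280,125),(245,152)]])
```

```text
[[ 0.7051 -0.0536  0.02  ]
 [ 0.6613 -0.0623  0.02  ]
 [ 0.6168 -0.0723  0.02  ]
 [ 0.5704 -0.0801  0.02  ]] (array([ 0.6384, -0.0671]), np.float64(11.300374448123794), np.float64(0.9945755550978875), np.float64(0.0009853008754289877))
[[ 0.4506  0.0206  0.09  ]
 [ 0.446  -0.0233  0.082 ]
 [ 0.4414 -0.0689  0.086 ]
 [ 0.4389 -0.1115  0.094 ]] (array([ 0.4442, -0.0458]), np.float64(84.87201330138348), np.float64(0.9646731219274475), np.float64(0.002982465661645395))
0.05 [array([0.6842, 0.0961]), array([0.7189, 0.0537]), array([0.7678, 0.0169])] [array([0.7979, 0.0076]), array([0.75  , 0.0451]), array([0.7043, 0.094 ]), array([0.6594, 0.145 ])]
0.1 [array([0.6603, 0.0841]), array([0.6903, 0.0473]), array([0.7328, 0.0154])] [array([0.7719, 0.0087]), array([0.7268, 0.0439]), array([0.6838, 0.09  ]), array([0.6416, 0.138 ])]
0.15 [array([0.6363, 0.0721]), array([0.6618, 0.0409]), array([0.6978, 0.0139])] [array([0.7459, 0.0097]), array([0.7036, 0.0427]), array([0.6633, 0.0859]), array([0.6238, 0.1309])]
0.2 [array([0.6124, 0.0601]), array([0.6333, 0.0346]), array([0.6628, 0.0124])] [array([0.7199, 0.0107]), array([0.6805, 0.0416]), array([0.6429, 0.0819]), array([0.6059, 0.1238])]
0.25 [array([0.5884, 0.0481]), array([0.6047, 0.0282]), array([0.6278, 0.0109])] [array([0.6939, 0.0118]), array([0.6573, 0.0404]), array([0.6224, 0.0778]), array([0.5881, 0.1168])]
```

Request:
servo_tool(
  gripper=[0.5, 0.5, 0.5, 0.5, 0.5, 0.5],
  delta_pos=[
    [-0.012, 0.021, -0.038],
    [-0.012, 0.021, -0.038],
    [-0.012, 0.021, -0.038],
    [-0.012, 0.02, -0.038],
    [0, 0, 0],
    [0, 0, 0],
  ],
  twist=[0.5, 0.5, 0.5, 0, 0, 0],
)

```text
t: 2.65
eef_pos: [0.4481, 0.0215, 0.1356]
orientation: [0.738, 0.675, 0.001, 0.001]
contact_force: [0.1, 0.4, -0.8]
width: 0.75
grip_force: 0.0
```

Run:
```python
from h import *
np.set_printoptions(precision=4,suppress=True)
c=shot('w2')
for p in[(.4472,.0227,.09),(.4434,-.023,.082)]: print(proj(c,p))
```

```text
2.65 [0.4481 0.0215 0.1356] 84.9141300202985 [-0.1393  0.1385 -0.3874  1.043  -0.0002  1.5203] 0.750081152115588
[323.206  272.7295]
[323.816  344.5935]
```

View pics/w2.png

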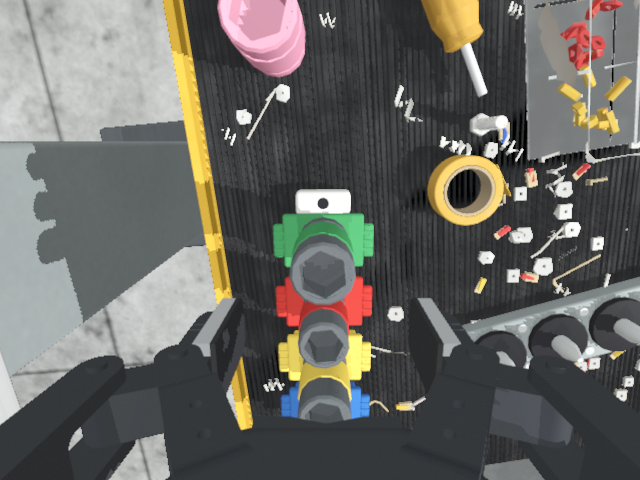

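The green mouth is at (323,268) between the open fingers, within 5 px of the prediction. The blue, yellow and red ones sit below it in line. Descending on green.

Request:
servo_tool(
  gripper=[0.5, 0.5, 0.5, 0.5, -1, -1, -1, -1],
  delta_pos=[
    [0, 0.002, -0.035],
    [0, 0, -0.035],
    [0, 0, -0.027],
    [0, 0, 0],
    [0, 0, 0],
    [0, 0, 0],
    [0, 0, 0],
    [0, 0, 0],
  ],
  twist=[0, 0, 0, 0, 0, 0, 0, 0],
)

```text
t: 3.7
eef_pos: [0.4479, 0.0241, 0.0391]
orientation: [0.737, 0.675, 0.001, 0.001]
contact_force: [-2.4, -1.3, 9.1]
width: 0.424
grip_force: 59.3
```

Request:
servo_tool(
  gripper=[-1, -1, -1, -1, -1, -1, -1, -1, -1, -1, -1, -1],
  delta_pos=[
    [0, 0, 0.04],
    [0, 0, 0.04],
    [0, 0, 0.04],
    [0.0152, -0.0131, 0],
    [0.0152, -0.0131, 0],
    [0.0152, -0.0131, 0],
    [0.0152, -0.0131, 0],
    [0.0152, -0.0131, 0],
    [0.0152, -0.0131, 0],
    [0.0152, -0.0131, 0],
    [0.0152, -0.0131, 0],
    [0, 0, 0],
  ],
  twist=[0, 0, 0, -9.1, -9.1, -9.1, -9.1, -9.1, -9.1, -9.1, -9.1, 0],
)

```text
t: 5.2
eef_pos: [0.5695, -0.0812, 0.1577]
orientation: [0.994, 0.105, 0.0, 0.0]
contact_force: [-0.1, 1.2, -4.3]
width: 0.419
grip_force: 62.5
```

Request:
servo_tool(
  gripper=[-1, -1],
  delta_pos=[
    [0, 0, 0],
    [0, 0, 0],
  ],
  twist=[0, 0],
)

```text
t: 5.45
eef_pos: [0.5683, -0.0798, 0.1577]
orientation: [0.994, 0.107, 0.0, -0.0]
contact_force: [0.0, 0.5, -5.1]
width: 0.424
grip_force: 62.5
```

Run:
```python
from h import *
np.set_printoptions(precision=4,suppress=True)
c=shot('w3')
for p in[(.6148,-.0716,.02),(.6598,-.0622,.02),(.7048,-.0527,.02)]: print(proj(c,p))
```

```text
5.45 [ 0.5683 -0.0798  0.1577] 12.272689653573197 [-0.2858  0.329  -0.0675  1.1742  0.0001  2.6416] 0.4244514040964043
[327.9824 170.0612]
[328.724  101.6572]
[329.3881  26.5536]
```

View pics/w3.png

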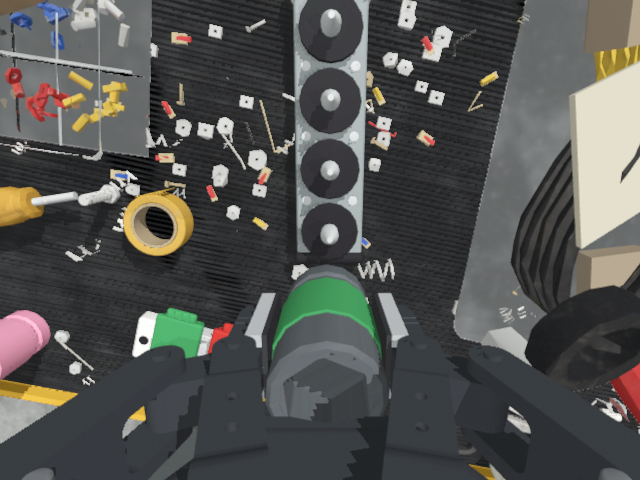

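Green is held upright and centred. The stud seats show at (330,27), (330,99), (330,170) and (330,230), matching the model within 2 px. Lowering.

Request:
servo_tool(
  gripper=[-1, -1, -1, -1, -1, -1, -1, -1],
  delta_pos=[
    [0.0015, -0.0013, -0.04],
    [0, 0, -0.035],
    [0, 0, 0],
    [0, 0, -0.012],
    [0, 0, -0.01],
    [0, 0, -0.01],
    [0, 0, -0.01],
    [0, 0, 0],
  ],
  twist=[0, 0, 0, 0, 0, 0, 0, 0],
)

```text
t: 6.5
eef_pos: [0.5701, -0.0815, 0.0398]
orientation: [0.994, 0.106, -0.0, -0.0]
contact_force: [0.1, 0.3, -3.9]
width: 0.423
grip_force: 62.6
```

Request:
servo_tool(
  gripper=[0.5, 0.5, 0.5, 0.5, 0.5, 0.5, 0.5, 0.5, 0.5, 0.5, 0.5, 0.5],
  delta_pos=[
    [0, 0, 0],
    [0, 0, 0],
    [0, 0, 0.03],
    [0, 0, 0.04],
    [0, 0, 0.04],
    [-0.018, 0.0086, 0],
    [-0.018, 0.0086, 0],
    [-0.018, 0.0086, 0],
    [-0.018, 0.0086, 0],
    [-0.018, 0.0086, 0],
    [-0.018, 0.0086, 0],
    [-0.018, 0.0086, 0],
  ],
  twist=[0, 0, 0, 0, 0, 10.4, 10.4, 10.4, 10.4, 10.4, 10.4, 10.4],
)

```text
t: 8.0
eef_pos: [0.4438, -0.0211, 0.1507]
orientation: [0.735, 0.678, 0.0, 0.0]
contact_force: [0.1, -0.0, 0.2]
width: 0.751
grip_force: 0.0
```

Request:
servo_tool(
  gripper=[0.5, 0.5, 0.5],
  delta_pos=[
    [0, 0, 0],
    [0, 0, 0],
    [0, 0, 0],
  ],
  twist=[0, 0, 0],
)

```text
t: 8.38
eef_pos: [0.4449, -0.0217, 0.1503]
orientation: [0.738, 0.675, 0.0, 0.0]
contact_force: [1.0, -0.5, -0.7]
width: 0.748
grip_force: 0.0
```

Run:
```python
from h import *
np.set_printoptions(precision=4,suppress=True)
c=shot('w4')
for p in[(.4434,-.023,.082),(.4396,-.0689,.086)]: print(proj(c,p))
```

```text
8.375 [ 0.4449 -0.0217  0.1503] 84.84739750699582 [-0.2375  0.1231 -0.3653  1.082  -0.      1.4233] 0.7479424125063047
[322.9689 263.8836]
[323.5287 339.5562]
```

View pics/w4.png

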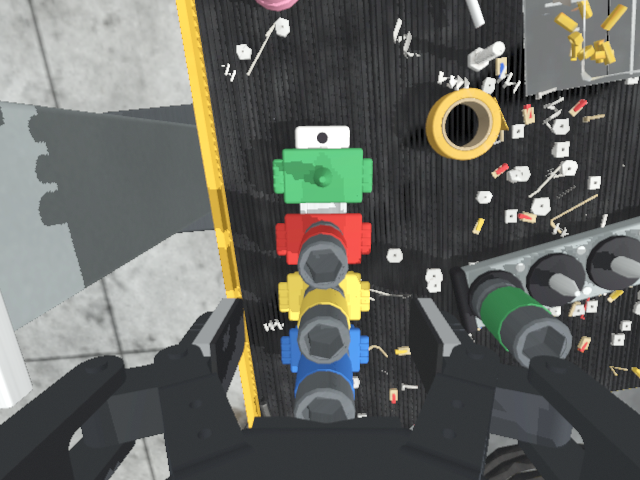

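Green stands upright on the near stud (535,340), and red is centred between the fingers at (323,263). Picking red.

Request:
servo_tool(
  gripper=[0.5, 0.5, 0.5, 0.5, -1, -1, -1, -1, -1],
  delta_pos=[
    [0, -0.0005, -0.04],
    [0, 0, -0.04],
    [0, 0, -0.031],
    [0, 0, 0],
    [0, 0, 0],
    [0, 0, 0],
    [0, 0, 0],
    [0, 0, 0],
    [0, 0, 0.04],
  ],
  twist=[0, 0, 0, 0, 0, 0, 0, 0, 0],
)

```text
t: 9.55
eef_pos: [0.443, -0.0216, 0.0788]
orientation: [0.737, 0.675, -0.001, -0.001]
contact_force: [1.4, -0.6, -2.5]
width: 0.365
grip_force: 60.0
```

Request:
servo_tool(
  gripper=[-1, -1, -1, -1, -1, -1, -1, -1, -1, -1, -1, -1],
  delta_pos=[
    [0, 0, 0.04],
    [0, 0, 0.04],
    [0.0212, -0.0062, 0],
    [0.0212, -0.0062, 0],
    [0.0212, -0.0062, 0],
    [0.0212, -0.0062, 0],
    [0.0212, -0.0062, 0],
    [0.0212, -0.0062, 0],
    [0.0212, -0.0062, 0],
    [0.0212, -0.0062, 0],
    [0, 0, 0],
    [0, 0, 0],
  ],
  twist=[0, 0, -9.1, -9.1, -9.1, -9.1, -9.1, -9.1, -9.1, -9.1, 0, 0],
)

```text
t: 11.05
eef_pos: [0.6133, -0.0713, 0.1595]
orientation: [0.994, 0.107, -0.0, -0.0]
contact_force: [0.8, 0.1, -2.5]
width: 0.364
grip_force: 60.2
```

Request:
servo_tool(
  gripper=[-1],
  delta_pos=[
    [0, 0, 0],
  ],
  twist=[0],
)

```text
t: 11.18
eef_pos: [0.6132, -0.0712, 0.1597]
orientation: [0.994, 0.107, 0.0, 0.0]
contact_force: [0.6, 0.2, -2.2]
width: 0.359
grip_force: 60.2
```

Request:
servo_tool(
  gripper=[-1, -1, -1, -1, -1, -1, -1, -1],
  delta_pos=[
    [0.0016, -0.0006, -0.04],
    [0, 0, -0.036],
    [0, 0, 0],
    [0, 0, -0.012],
    [0, 0, -0.011],
    [0, 0, -0.011],
    [0, 0, -0.01],
    [0, 0, 0],
  ],
  twist=[0, 0, 0, 0, 0, 0, 0, 0],
)

```text
t: 12.18
eef_pos: [0.6157, -0.0721, 0.0403]
orientation: [0.994, 0.106, 0.001, 0.0]
contact_force: [-3.8, 1.1, 8.4]
width: 0.359
grip_force: 61.3
```

Request:
servo_tool(
  gripper=[0.5, 0.5, 0.5, 0.5, 0.5, 0.5, 0.5, 0.5, 0.5, 0.5, 0.5, 0.5],
  delta_pos=[
    [0, 0, 0],
    [0, 0, 0],
    [0, 0, 0.03],
    [0, 0, 0.04],
    [0, 0, 0.04],
    [-0.025, 0.0005, 0],
    [-0.025, 0.0005, 0],
    [-0.025, 0.0005, 0],
    [-0.025, 0.0005, 0],
    [-0.025, 0.0005, 0],
    [-0.025, 0.0005, 0],
    [-0.025, 0.0005, 0],
  ],
  twist=[0, 0, 0, 0, 0, 10.4, 10.4, 10.4, 10.4, 10.4, 10.4, 10.4],
)

```text
t: 13.68
eef_pos: [0.4397, -0.0685, 0.1492]
orientation: [0.735, 0.678, 0.0, 0.0]
contact_force: [-0.3, 0.1, -0.1]
width: 0.748
grip_force: 0.0
```

Request:
servo_tool(
  gripper=[0.5, 0.5, 0.5],
  delta_pos=[
    [0, 0, 0],
    [0, 0, 0],
    [0, 0, 0],
  ],
  twist=[0, 0, 0],
)

```text
t: 14.05
eef_pos: [0.4412, -0.0687, 0.1492]
orientation: [0.738, 0.675, 0.0, 0.0]
contact_force: [-0.1, -0.3, -0.0]
width: 0.751
grip_force: 0.0
```

Run:
```python
from h import *
np.set_printoptions(precision=4,suppress=True)
c=shot('w5')
for p in[(.4396,-.0689,.086),(.4358,-.1146,.094),(.5698,-.0811,.09),(.6148,-.0716,.082)]: print(proj(c,p))
```

```text
14.05 [ 0.4412 -0.0687  0.1492] 84.88323791282671 [-0.3428  0.1258 -0.3652  1.0796  0.      1.3173] 0.7510211317972819
[322.6031 264.8398]
[323.0464 345.4523]
[559.8974 268.4447]
[633.7842 241.2624]
```

View pics/w5.png

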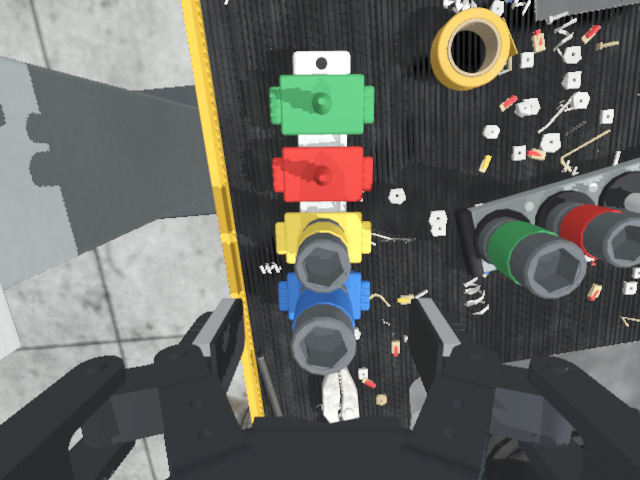

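Green (555,268) and red (630,240) are home, and yellow is centred at (323,263). Picking yellow.

Request:
servo_tool(
  gripper=[0.5, 0.5, 0.5, 0.5, -1, -1, -1, -1, -1],
  delta_pos=[
    [0, 0, -0.04],
    [0, 0, -0.04],
    [0, 0, -0.03],
    [0, 0, 0],
    [0, 0, 0],
    [0, 0, 0],
    [0, 0, 0],
    [0, 0, 0],
    [0, 0, 0.04],
  ],
  twist=[0, 0, 0, 0, 0, 0, 0, 0, 0],
)

```text
t: 15.22
eef_pos: [0.4391, -0.0681, 0.0788]
orientation: [0.737, 0.675, -0.001, -0.002]
contact_force: [0.2, -0.4, -3.6]
width: 0.387
grip_force: 61.3
```

Request:
servo_tool(
  gripper=[-1, -1, -1, -1, -1, -1, -1, -1, -1, -1, -1, -1],
  delta_pos=[
    [0, 0, 0.04],
    [0, 0, 0.04],
    [0.0275, 0.0008, 0],
    [0.0275, 0.0008, 0],
    [0.0275, 0.0008, 0],
    [0.0275, 0.0008, 0],
    [0.0275, 0.0008, 0],
    [0.0275, 0.0008, 0],
    [0.0275, 0.0008, 0],
    [0.0275, 0.0008, 0],
    [0, 0, 0],
    [0, 0, 0],
  ],
  twist=[0, 0, -9.1, -9.1, -9.1, -9.1, -9.1, -9.1, -9.1, -9.1, 0, 0],
)

```text
t: 16.73
eef_pos: [0.6598, -0.0621, 0.1594]
orientation: [0.994, 0.107, -0.0, -0.0]
contact_force: [0.0, -0.2, -3.8]
width: 0.389
grip_force: 61.4
```

Request:
servo_tool(
  gripper=[-1],
  delta_pos=[
    [0, 0, 0],
  ],
  twist=[0],
)

```text
t: 16.85
eef_pos: [0.6597, -0.0622, 0.1597]
orientation: [0.994, 0.107, -0.0, 0.0]
contact_force: [-0.0, -0.4, -4.3]
width: 0.392
grip_force: 61.4
```

Request:
servo_tool(
  gripper=[-1, -1, -1, -1, -1, -1, -1, -1],
  delta_pos=[
    [0, 0, -0.04],
    [0, 0, -0.036],
    [0, 0, 0],
    [0, 0, -0.012],
    [0, 0, -0.011],
    [0, 0, -0.01],
    [0, 0, -0.01],
    [0, 0, 0],
  ],
  twist=[0, 0, 0, 0, 0, 0, 0, 0],
)

```text
t: 17.85
eef_pos: [0.6606, -0.0622, 0.0403]
orientation: [0.994, 0.106, 0.0, 0.0]
contact_force: [-0.2, 0.0, -1.9]
width: 0.392
grip_force: 62.2
```

Request:
servo_tool(
  gripper=[0.5, 0.5, 0.5, 0.5, 0.5, 0.5, 0.5, 0.5, 0.5, 0.5, 0.5, 0.5],
  delta_pos=[
    [0, 0, 0],
    [0, 0, 0],
    [0, 0, 0.03],
    [0, 0, 0.04],
    [0, 0, 0.04],
    [-0.032, -0.0075, 0],
    [-0.032, -0.0075, 0],
    [-0.032, -0.0075, 0],
    [-0.032, -0.0075, 0],
    [-0.032, -0.0075, 0],
    [-0.032, -0.0075, 0],
    [-0.032, -0.0075, 0],
  ],
  twist=[0, 0, 0, 0, 0, 10.4, 10.4, 10.4, 10.4, 10.4, 10.4, 10.4],
)

```text
t: 19.35
eef_pos: [0.4355, -0.1149, 0.1506]
orientation: [0.735, 0.678, 0.0, 0.0]
contact_force: [0.7, -0.7, 0.6]
width: 0.751
grip_force: 0.0
```

Request:
servo_tool(
  gripper=[0.5, 0.5, 0.5],
  delta_pos=[
    [0, 0, 0],
    [0, 0, 0],
    [0, 0, 0],
  ],
  twist=[0, 0, 0],
)

```text
t: 19.73
eef_pos: [0.4372, -0.1147, 0.1503]
orientation: [0.738, 0.675, 0.0, 0.0]
contact_force: [0.3, -0.8, -0.4]
width: 0.755
grip_force: 0.0
```

Run:
```python
from h import *
np.set_printoptions(precision=4,suppress=True)
c=shot('w6')
print(proj(c,(.4358,-.1146,.094)))
```

```text
19.725 [ 0.4372 -0.1147  0.1503] 84.92619496167404 [-0.4426  0.1339 -0.3523  1.0842  0.0001  1.2168] 0.7547174613539998
[322.7658 268.2233]
```

View pics/w6.png

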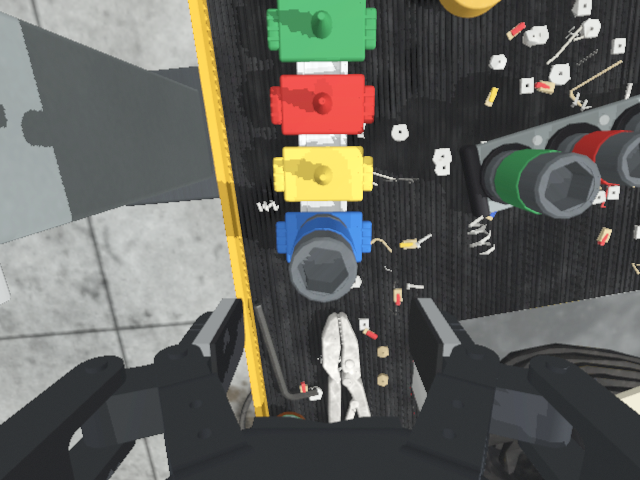

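Blue is centred at (323,266). Picking blue.

Request:
servo_tool(
  gripper=[0.5, 0.5, 0.5, 0.5, -1, -1, -1, -1, -1],
  delta_pos=[
    [0, 0.0005, -0.04],
    [0, 0, -0.04],
    [0, 0, -0.031],
    [0, 0, 0],
    [0, 0, 0],
    [0, 0, 0],
    [0, 0, 0],
    [0, 0, 0],
    [0, 0, 0.04],
  ],
  twist=[0, 0, 0, 0, 0, 0, 0, 0, 0],
)

```text
t: 20.9
eef_pos: [0.4351, -0.1135, 0.0786]
orientation: [0.737, 0.675, -0.001, -0.002]
contact_force: [0.6, -0.6, -4.8]
width: 0.459
grip_force: 62.6
```

Request:
servo_tool(
  gripper=[-1, -1, -1, -1, -1, -1, -1, -1, -1, -1, -1, -1],
  delta_pos=[
    [0, 0, 0.04],
    [0, 0, 0.04],
    [0.0335, 0.0077, 0],
    [0.0335, 0.0077, 0],
    [0.0335, 0.0077, 0],
    [0.0335, 0.0077, 0],
    [0.0335, 0.0077, 0],
    [0.0335, 0.0077, 0],
    [0.0335, 0.0077, 0],
    [0.0335, 0.0077, 0],
    [0, 0, 0],
    [0, 0, 0],
  ],
  twist=[0, 0, -10.4, -10.4, -10.4, -10.4, -10.4, -10.4, -10.4, 0, 0, 0],
)

```text
t: 22.4
eef_pos: [0.7041, -0.0524, 0.1591]
orientation: [0.994, 0.106, -0.0, -0.0]
contact_force: [0.5, -0.5, -5.0]
width: 0.459
grip_force: 62.8
```

Request:
servo_tool(
  gripper=[-1],
  delta_pos=[
    [0, 0, 0],
  ],
  twist=[0],
)

```text
t: 22.52
eef_pos: [0.7038, -0.0527, 0.1597]
orientation: [0.994, 0.106, -0.0, 0.0]
contact_force: [-0.1, 0.3, -5.2]
width: 0.459
grip_force: 62.8
```

Request:
servo_tool(
  gripper=[-1, -1, -1, -1, -1, -1, -1, -1],
  delta_pos=[
    [0.001, 0, -0.04],
    [0, 0, -0.036],
    [0, 0, 0],
    [0, 0, -0.012],
    [0, 0, -0.011],
    [0, 0, -0.01],
    [0, 0, -0.01],
    [0, 0, 0],
  ],
  twist=[0, 0, 0, 0, 0, 0, 0, 0],
)

```text
t: 23.52
eef_pos: [0.7055, -0.0526, 0.0402]
orientation: [0.994, 0.106, 0.0, 0.0]
contact_force: [-0.3, -0.1, -2.9]
width: 0.452
grip_force: 63.5
```

Release, back off towards the robot, and look.

Request:
servo_tool(
  gripper=[0.5, 0.5, 0.5, 0.5, 0.5, 0.5, 0.5, 0.5, 0.5, 0.5, 0.5],
  delta_pos=[
    [0, 0, 0],
    [0, 0, 0],
    [0, 0, 0.03],
    [0, 0, 0.04],
    [0, 0, 0.04],
    [-0.045, 0, 0.02],
    [-0.045, 0, 0.02],
    [-0.045, -0.01, 0.02],
    [-0.045, -0.01, 0.02],
    [-0.045, -0.01, 0],
    [0, 0, 0],
  ],
  twist=[0, 0, 0, 0, 0, 0, 0, 0, 0, 0, 0],
)

```text
t: 24.9
eef_pos: [0.4782, -0.0828, 0.2317]
orientation: [0.994, 0.105, 0.001, 0.001]
contact_force: [0.3, 0.0, -0.7]
width: 0.75
grip_force: 0.0
```

Run:
```python
from h import *
import cv2
from cell import optics
np.set_printoptions(precision=4,suppress=True)
c=shot('w7')
for p in[(.5698,-.0811,.09),(.6148,-.0716,.082),(.6598,-.0622,.086),(.7048,-.0527,.094)]: print(proj(c,p))
i=cv2.imread('pics/w7.png');t=optics.camera('top')['color'][:,:,::-1]
a=cv2.resize(i,(400,300));b=cv2.resize(t[70:310,240:560],(400,300))
cv2.imwrite('pics/fin.png',np.hstack([a,b]))
```

```text
24.9 [ 0.4782 -0.0828  0.2317] 12.103469761913184 [-0.3444  0.1467 -0.1227  1.2993 -0.0002  2.5859] 0.7495269382919756
[350.4205 107.6592]
[351.1316  37.4886]
[353.2386 -43.3061]
[ 355.9786 -140.0059]
```

View pics/fin.png

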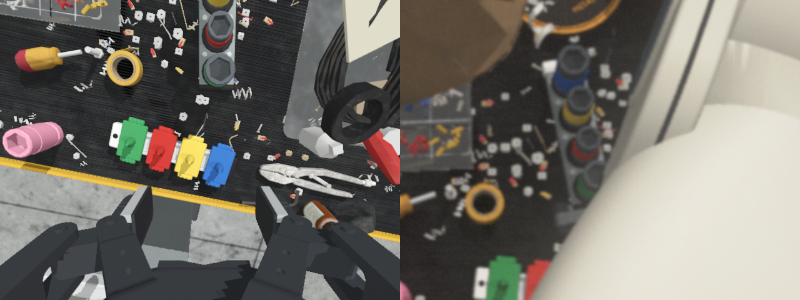

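The picture shows the clips empty. The stud rail has blue at the white end (573,55 in the panel), then yellow (580,100), red (585,143) and green (590,180), all upright. Each was released within about 1 mm of its home height. Handing in.

```bash
python3 -c "
from cell import robot
print(robot.hand_in())"
```

```text
the job is handed in; nothing more can be done
None
```

All four sockets are on the stud rail in reverse order (from the white end: blue, yellow, red, green), upright and released at home height, and the job was handed in at about 25 s; the hand-in returned no verdict.

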